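Serve the round roll with the tongs

ROBOT

A 7-joint arm with a two-finger parallel gripper is mounted at the origin on a cart in front of the work surface, level with it; the furniture and walls round the work are solid. World frame = base frame: x ahead of the robot, y to its left, z up, the work surface at z = 0. Lengths are in m, angles in rad, forces in N, time in s.
With the tool pointing down it reaches from about 0.425 to 1.025 m from the base axis. Payload 3.6 kg.
Tool frame: the origin (TCP) lies at the centre of the arm's flange, where the gripper is bolted on; the fingertips stand 173 mm ahead of it and the grasp point (between the pads) lies 155 mm ahead of it; z points along the fingers, y is the line along which they close (so a half turn about z gives the same grasp; the last joint's range is limited). The gripper opens to 85 mm and grips with 20 to 120 N. Pads are 22 mm wide; open, the fingers measure 114 mm over their backs; the gripper's body (76 mm by 85 mm) begins 54 mm behind the grasp point. The pads swing forward as they close: fully open they stand 13 mm farther back than shut.
Start: joints at [1.214, 0.591, 0.048, 1.609, -0.033, 0.943, -0.034], TCP at [0.189, -0.7, 0.405] pointing down, gripper open.
Joint ranges: [-2.69, 2.69], [-0.47, 2.24], [-1.27, 1.36], [0.19, 2.51], [-1.53, 4.68], [0.08, 2.07], [-3.09, 3.09]. Speed limits (rad/s): [2.57, 2.57, 3.14, 3.14, 3.14, 3.14, 3.14].

INTERFACE

Orientations are given as [roll, pitch, yaw] about the fixed x, y, z axes, in that order (R = Rz(yaw) Ry(pitch) Rx(roll)).
In Python, from plant import bot gives the robot as it stands.
- The arm moves only by the shell command python3 -m inch 'ROWS'. ROWS is JSON, one flat list of numbers, 5 for each row, row after row: the closure, from -1 (fully open) to 1 (shut), then the shift along the tool's x, y, z in m, then the turn about the tool's z in degrees. A call has exactly 8 rows; each row shifts and turns the commanded pose from where the row before left it, along the tool's axes as they then stand; what a row does not reach is not made up. A row lasts 1/10 s, in which the tool goes at most 50 mm and 8.59 degrees, less where a joint would pass 70% of its speed; a pose out of reach is approached as far as the arm can. A call is refused whole if a number of a shift passes 0.05 or a number of a turn 8.59, either way. A call with a gripper value outside its range is refused whole. The fingers move at their own pace and stop on an object; the grip force is fixed at half the most. Time passes only in rows, so rows that do not move let the fingers close, or fill a call up. It gives the time, the measured TCP pose, the force, the opening and the grip force at its end, in the units of the state.
- bot.read_state(): the state, without advancing time (a new reading comes with each control period).
- bot.capture(name): name is "side" or "top" or "wrist"; returns a dict with "img" (400x640x3 uint8, red, green, blue), "K" (3x3 intrinsics, pixels), "origin" and "rotation" of the camera in the world. Camera axes: x right, y down, z forward; pixel columns grow to the right and rows downward; lengths in m; the calibration is good to about 2 mm. The wrist camera is an equidistant fisheye: a pixel r from the principal point sees the ray r / f radians off the axis. A picture is of the moment at which its call begins. There is no depth.
- bot.job_done(): hands the job in; it is judged then, once.
The state is a dict: "clock": time; "q": joint angles; "joint_velocities": joint speeds; "effort": joint torques, N m; "eef_pos": TCP position; "tool_rot": TCP orientation; "ft_force": force on the tool from outside, world axes, zero at the start; "moment": the same for the moment, N m; "finger_gap": finger opening in m; "finger_force": force on a finger pad.
Only numpy, scipy, OpenCV 4.12 (cv2) and the standard library are available. Lean on these libraries where they do the work, as an engineer would, in place of code of your own. Each camera call takes 0.05 s, during which the arm holds its last target. There are 200 camera calls.

TASK

The rolls on the wire rack are hot from the oven. Pick up the kitchen tongs, close them on the round roll (not one of the long plaited ones), lift it off the rack and hold it in the tongs over the middle of the plate, about 10 cm above it: finish like that, still holding it. Do not touch the bread with the gripper, and leave the other rolls and the things standing about where they are.

Things in the scene. Friction and masses are not known exactly. Their poses are not given: they have to be found in the camera images.
- tongs: Steel spring tongs, 240 mm long, 26 mm high as they lie on edge, 0.11 kg. Origin: on the pivot pin, at the underside (z = 0 as they lie). x runs along the middle line from pivot to jaws, y across (the way they close), z up along the pin. The two arms move together and spring open; sprung open the jaws leave 77 mm between their edges and are 98 mm over their backs.
- tongs_grip (a point): Middle between the two black rubber grip sleeves (each 70 mm long, 26 mm high), 95 mm ahead of the pivot, 13 mm above the underside. Grip both sleeves here from above, closing along the tongs' y. Width over them: 60 mm sprung open, 43 mm with the jaws on the round roll, about 25 mm shut.
- tongs_jaws (a point): Middle between the two cupped jaws, 200 mm ahead of the pivot (105 mm ahead of the grip), 13 mm above the underside; the round roll's centre belongs here. The jaws are 42 mm long and 26 mm high.
- tongs_left: Arm of the tongs on their +y side, with its jaw; origin and axes as the tongs' when sprung open; turns about the pin by up to 0.19 rad as they close (0.09 on the round roll). Pushing it in takes about 6 N at the sleeve at first, 9 N at the roll; about half of any squeeze beyond that (grip with 25 to 60 N) reaches the jaw.
- tongs_right: The arm of the tongs on their -y side, as the left one, mirrored.
- round_roll: Round crusty bread roll with a cross cut on top, 52 mm across and 46 mm high, 0.05 kg. Origin: centre of its underside, z up. It is widest from 18 to 26 mm above the underside: there the jaws hold it, the middle of the jaws level with 22 mm.
- long_roll_a: Long plaited roll of three lobes, 86 x 45 x 41 mm, long along its own x. Origin: centre of its underside. It stays where it is.
- long_roll_b: The other long plaited roll, the same.
- rack: Wire cooling rack, fixed, 130 mm (its x) by 290 mm (its y), its top 25 mm above the worktop. Origin: centre of its foot, on the worktop; x points away from the robot side. The three rolls lie in a row along its y, about 105 mm apart, in any order, on its middle line; the tongs fit between them when they run along its x.
- plate: White plate, fixed, 150 mm across, 16 mm high. Origin: centre of its underside on the worktop.
- kitchen_timer: Round kitchen timer, 63 mm across, 47 mm high; origin at the centre of its underside. A bystander.
- honey_jar: Jar with a screw lid, 60 mm across, 85 mm high; origin at the centre of its underside. A bystander.
- copper_mug: Copper mug with a handle, 68 x 98 mm, 72 mm high; origin on its underside. A bystander.
Not all that is in view belongs to the job. What is shaped like the round_roll but blue is not meant.

How it is judged:
On the way, in this order (a step that is already met when the one before it is completed fails the run):
1. the tongs are taken up in the gripper, clear of the worktop, while the round roll still lies on the rack (height (world z) of tongs above 0.02 m and contact force between the fingers and tongs above 1 N and distance of round_roll from where it was at the start of the episode below 0.02 m), for 0.1 s.
2. the round roll is lifted clear of the rack between the two jaws (z of round_roll in the frame of rack above 0.045 m and contact force between each of tongs_left, tongs_right and round_roll above 0.5 N and contact force between rack and round_roll below 0.05 N), for 0.2 s.
At the end, for the whole second after the job is handed in: The gripper holds the tongs, both jaws press the round roll (over 0.5 N each), which is still, within 40 mm of the plate's centre seen from above, its underside 60 to 180 mm above the plate's underside, nothing else carrying it; the long rolls lie within 25 mm of where they were (contact force between the fingers and tongs above 2 N and contact force between each of tongs_left, tongs_right and round_roll above 0.5 N and horizontal distance between round_roll and plate below 0.04 m and z of round_roll in the frame of plate between 0.06 and 0.18 m and contact force between round_roll and plate below 0.05 N and height (world z) of tongs above 0.05 m and linear speed of round_roll below 0.03 m/s and distance of each of long_roll_a, long_roll_b from where it was at the start of the episode below 0.025 m); the arm keeps its last pose, push and grip.
It fails at once if the gripper or arm touches the bread (contact force between any of the arm, the fingers and round_roll above 0.3 N or contact force between any of the arm, the fingers and long_roll_a above 0.3 N or contact force between any of the arm, the fingers and long_roll_b above 0.3 N).
It fails at once if another roll or a bystander is shifted (distance of any of long_roll_a, long_roll_b, kitchen_timer, honey_jar, copper_mug from where it was at the start of the episode above 0.025 m).
It also fails if it takes over 40 s, if anything falls off the work surface, if the arm or the gripper's body presses on something with over 40 N, if the wrist force passes 120 N, or if a joint passes its speed limit or range.

## Working session

There is one attempt and no reset: what is moved stays moved. The work goes in short steps, Python scripts to look and compute and a shell command to move; the robot and the scene stay as the last step left them, time stands still between calls to the robot, and variables do not carry over. Pictures are saved under pics/ and viewed, at most 13 in all, crops included, and the job is handed in when it is done.

```bash
mkdir -p pics; ls; cat > h.py <<'E'
import numpy as np,cv2
def ray(c,u,v):
    K=np.array(c["K"]);d=np.array([(u-K[0,2])/K[0,0],(v-K[1,2])/K[1,1],1.]);return np.array(c["origin"]),np.array(c["rotation"])@d
def onz(c,u,v,z):
    o,d=ray(c,u,v);return o+d*(z-o[2])/d[2]
def proj(c,p):
    q=np.array(c["rotation"]).T@(np.array(p)-np.array(c["origin"]));q=np.array(c["K"])@q;return q[:2]/q[2]
E
python3 - <<'E'
from plant import bot
import cv2,pickle
s=bot.read_state();print(s)
d={}
for n in("top","side"):
    c=bot.capture(n);d[n]=c;cv2.imwrite(f"pics/{n}0.png",c["img"][:,:,::-1]);print(n,c["K"],c["origin"],c["rotation"])
pickle.dump(d,open("d0.pkl","wb"))
E
```

```text
pics
{'clock': 0.0, 'q': array([ 1.21349264,  0.59210935,  0.04826803,  1.60985189, -0.0332862 ,
        0.94266004, -0.03369734]), 'joint_velocities': array([-0.00038865,  0.00059787,  0.00011414,  0.00081103, -0.00270396,
       -0.00010501, -0.00025963]), 'effort': array([-7.65517361e-04, -5.48691487e+01,  1.54583551e+00, -1.98121673e+01,
        9.27152782e-03,  8.57748440e-03,  1.10828509e-06]), 'eef_pos': array([ 0.1889732 , -0.69947774,  0.40353565]), 'tool_rot': array([-3.13937108e+00,  1.19347426e-04,  2.63920768e-01]), 'ft_force': array([ 0.02126681, -0.11486606,  0.0667342 ]), 'moment': array([ 0.01419525, -0.0040673 , -0.02794066]), 'finger_force': 0.0, 'finger_gap': 0.08545147922612}
top [[514.46462257   0.         312.69480472]
 [  0.         514.46462257 201.86129536]
 [  0.           0.           1.        ]] [-0.06887004  0.20028493  1.47198677] [-2.66845632  0.00819069 -1.98619583]
side [[406.08805991   0.         316.52735673]
 [  0.         406.08805991 200.94512398]
 [  0.           0.           1.        ]] [ 0.34292188 -1.44775598  0.79390754] [-2.05940559 -0.00464764 -0.17444973]
```

View pics/top0.png

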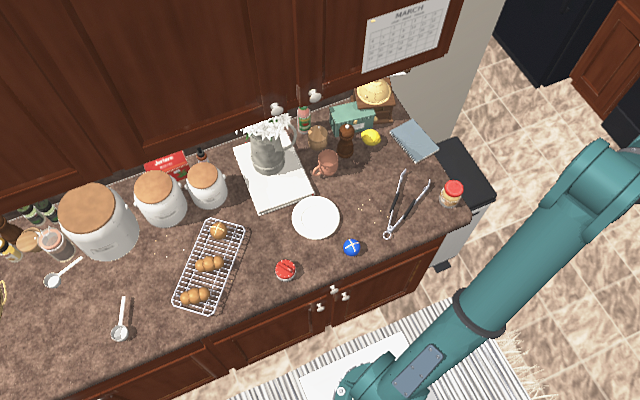

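View pics/side0.png

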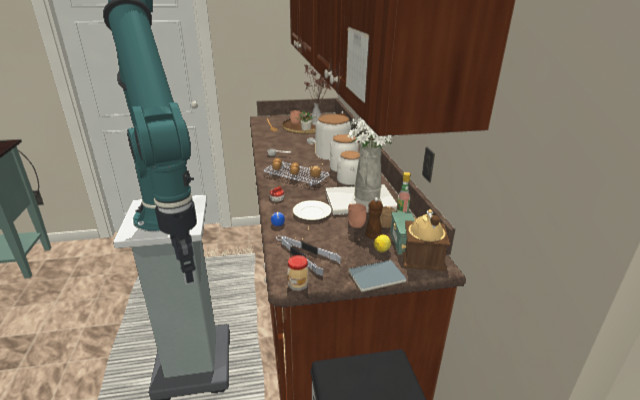

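The top view shows the round roll (cross cut) at about (217,230), the plate at (316,217), and the tongs with pivot near (388,235) and jaws near (403,172) and (430,182). The honey jar is at (453,192), the timer at (285,270) and the mug at (327,160).

```bash
cat >> h.py <<'E'
from scipy.spatial.transform import Rotation as Ro
def fix(c):
    c["rotation"]=Ro.from_euler("xyz",c["rotation"]).as_matrix();return c
def cen(m):
    n,l,s,c=cv2.connectedComponentsWithStats(m.astype("uint8"))
    return [(s[i].tolist(),c[i].round(1).tolist()) for i in range(1,n) if s[i][4]>25]
E
python3 - <<'E'
import pickle
from h import *
d=pickle.load(open("d0.pkl","rb"));
for c in d.values(): fix(c)
t=d["top"]
for n,u,v,z in[("plate",316,217,.012),("roll",217,229,.06),("la",208,264,.06),("lb",195,297,.06),("timer",285,270,.04),("jar",453,190,.085),("mug",327,160,.06),("pivot",388,235,.02),("jawL",403,172,.02),("jawR",430,182,.02),("rack1",208,219,.025),("rack2",245,226,.025),("rack3",174,305,.025),("rack4",211,314,.025)]:
    print(n,onz(t,u,v,z).round(3),proj(d["side"],onz(t,u,v,z)).round(0))
a=t["img"][155:255,370:470,::-1];b=t["img"][205:325,165:255,::-1];
a=cv2.resize(a,(400,400),interpolation=2);b=cv2.resize(b,(375,500),interpolation=2)
o=np.zeros((500,780,3),"uint8");o[:400,:400]=a;o[:,405:]=b;cv2.imwrite("pics/crop.png",o)
h=cv2.cvtColor(t["img"],cv2.COLOR_RGB2HSV)
i=t["img"].astype(int)
bl=(i.max(2)<60);bl[:160]=0;bl[:,:370]=0;bl[240:]=0;bl[:,445:]=0
print("black",cen(bl))
w=(i.min(2)>170)&(h[...,1]<40);w[:190]=0;w[245:]=0;w[:,:285]=0;w[:,345:]=0;print("plate",cen(w))
E
```

```text
plate [ 0.567 -0.078  0.012] [311. 211.]
roll [0.631 0.219 0.06 ] [314. 169.]
la [0.535 0.279 0.06 ] [292. 165.]
lb [0.457 0.344 0.06 ] [274. 161.]
timer [0.434 0.08  0.04 ] [274. 189.]
jar [ 0.448 -0.484  0.085] [294. 260.]
mug [ 0.717 -0.184  0.06 ] [356. 210.]
pivot [ 0.418 -0.254  0.02 ] [277. 237.]
jawL [ 0.596 -0.402  0.02 ] [336. 257.]
jawR [ 0.528 -0.464  0.02 ] [319. 270.]
rack1 [0.692 0.234 0.025] [327. 174.]
rack2 [0.622 0.137 0.025] [316. 184.]
rack3 [0.471 0.41  0.025] [276. 162.]
rack4 [0.403 0.321 0.025] [263. 170.]
black [([403, 200, 12, 20, 28], [408.7, 210.6])]
plate [([285, 190, 29, 13, 240], [295.9, 194.2]), ([292, 196, 48, 44, 1648], [315.1, 217.2])]
```

View pics/crop.png

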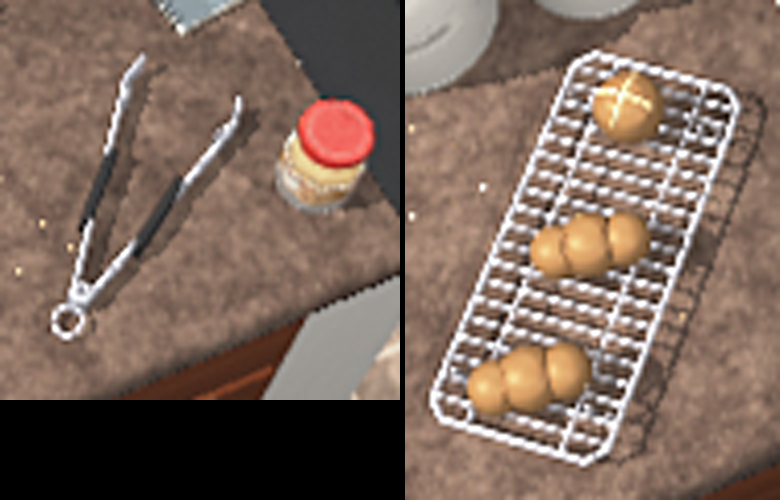

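The crop gives the pivot pin at (390,227.5), the jaw tips at (405,169.5) and (429.5,180), and the sleeve centres at about (394.5,202) and (410,209). In the rack crop, the round roll is at the far end of the rack.

```bash
python3 - <<'E'
import pickle
from h import *
d=pickle.load(open("d0.pkl","rb"));
for c in d.values(): fix(c)
t,s=d["top"],d["side"]
for c,(x0,x1,y0,y1) in((t,(165,255,205,325)),(s,(260,335,145,185))):
    h=cv2.cvtColor(c["img"],cv2.COLOR_RGB2HSV)
    m=(h[...,0]<25)&(h[...,1]>120)&(h[...,2]>100);k=np.zeros_like(m);k[y0:y1,x0:x1]=1
    for b,q in cen(m&k): print(b,q,onz(c,*q,.047).round(4))
C=[((np.array(p)-[405,0])/4.1667+[165,205]) for p in [(598,52),(740,90),(437,410),(600,460)]]
P=[onz(t,*p,.025)[:2] for p in C];print("rack",np.round(P,3),np.mean(P,0))
v=(P[0]+P[1]-P[2]-P[3]);print("far-near",np.degrees(np.arctan2(v[1],v[0])),np.linalg.norm(v)/2)
Q=[onz(t,*p,z)[:2] for p,z in(((390,227.5),.026),((405,169.5),.024),((429.5,180),.024),((394.5,202),.024),((410,209),.024))]
print(np.round(Q,3));piv=Q[0];jm=(Q[1]+Q[2])/2;sm=(Q[3]+Q[4])/2
for a in(jm,sm):
    w=a-piv;print(a.round(3),np.linalg.norm(w),np.degrees(np.arctan2(w[1],w[0])))
print(np.linalg.norm(Q[1]-Q[2]),np.linalg.norm(Q[3]-Q[4]))
print("plate",onz(t,315.3,217.5,.012))
st=np.array([.189,-.6995])
th=np.radians(15.12);g=sm-st
print("shift tool x,y",g@[np.cos(th),np.sin(th)],g@[np.sin(th),-np.cos(th)])
E
```

```text
[210, 223, 17, 16, 149] [219.0, 231.7] [0.626  0.2165 0.047 ]
[195, 256, 29, 16, 321] [209.3, 263.4] [0.5412 0.2759 0.047 ]
[180, 287, 30, 18, 347] [194.7, 295.5] [0.4659 0.345  0.047 ]
[272, 158, 9, 11, 77] [276.3, 162.9] [0.4685 0.3461 0.047 ]
[290, 162, 9, 12, 82] [294.1, 167.5] [0.545  0.2776 0.047 ]
[311, 166, 10, 11, 73] [315.0, 171.1] [0.6335 0.2212 0.047 ]
rack [[0.692 0.223]
 [0.62  0.137]
 [0.478 0.412]
 [0.399 0.321]] [0.54711103 0.27311424]
far-near -40.59594468180198 0.2870588309133279
[[ 0.435 -0.269]
 [ 0.6   -0.411]
 [ 0.533 -0.464]
 [ 0.508 -0.324]
 [ 0.467 -0.356]]
[ 0.567 -0.437] 0.21355619258465497 -52.082684258455764
[ 0.488 -0.34 ] 0.08827951225931283 -53.61744067115486
0.08545417046579838 0.052921085372905144
plate [ 0.5660165  -0.07561048  0.012     ]
shift tool x,y 0.3821142781804508 -0.26910568647729255
```

```bash
python3 -m inch '[-1,0.035,-0.0243,0,0,-1,0.035,-0.0243,0,0,-1,0.035,-0.0243,0,0,-1,0.035,-0.0243,0,0,-1,0.035,-0.0243,0,0,-1,0.035,-0.0243,0,0,-1,0.035,-0.0243,0,0,-1,0.035,-0.0243,0,0]'
python3 -m inch '[-1,0.035,-0.0243,0,0,-1,0.035,-0.0243,0,0,-1,0.035,-0.0243,0,0,-1,0,0,0.02,8.5,-1,0,0,0.02,8.5,-1,0,0,0.02,8.5,-1,0,0,0.02,8.5,-1,0,0,0.02,8.5]'
python3 -m inch '[-1,0,0,0.01,8.5,-1,0,0,0.01,8.5,-1,0,0,0.01,8.5,-1,0,0,0,0,-1,0,0,0,0,-1,0,0,0,0,-1,0,0,0,0,-1,0,0,0,0]'
python3 - <<'E'
from plant import bot
from h import *
import pickle
c=bot.capture("wrist");pickle.dump(c,open("w1.pkl","wb"));print(c["K"],c["origin"],c["rotation"]);cv2.imwrite("pics/w1.png",c["img"][:,:,::-1])
E
```

```text
clock: 0.9
eef_pos: [0.4094, -0.4376, 0.4044]
tool_rot: [-3.141, 0.0, 0.264]
ft_force: [0.6, -0.6, 0.7]
finger_gap: 0.0857
finger_force: 0.0
clock: 1.7
eef_pos: [0.4909, -0.3412, 0.3036]
tool_rot: [3.141, 0.001, -0.484]
ft_force: [-0.2, 1.1, 0.1]
finger_gap: 0.0853
finger_force: 0.0
clock: 2.5
eef_pos: [0.491, -0.3417, 0.2752]
tool_rot: [-3.141, -0.001, -0.923]
ft_force: [0.2, -0.4, 0.6]
finger_gap: 0.0856
finger_force: 0.0
[[309.70691629   0.         318.13944893]
 [  0.         309.70691629 196.62661469]
 [  0.           0.           1.        ]] [ 0.53152247 -0.39632012  0.24574553] [ 2.87589607e+00  1.15478969e-03 -2.49349440e+00]
```

View pics/w1.png

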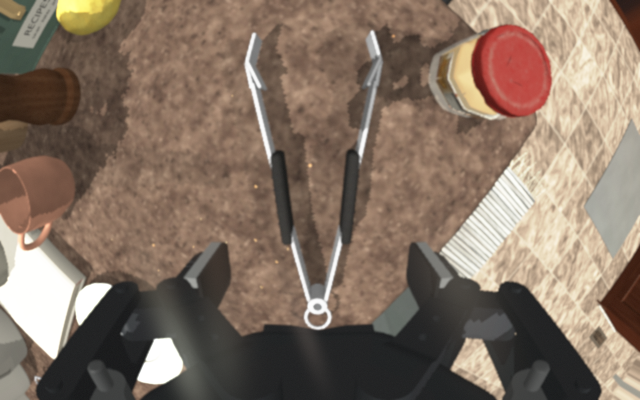

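The wrist view shows the sleeve ends at (278,152)/(288,243) on the left and (352,152)/(346,243) on the right. The pivot pin is at (317,306), and the jaws are at about (252,60) and (376,60).

```bash
cat >> h.py <<'E'
def fonz(c,u,v,z):
    K=c["K"];x=np.array([u-K[0,2],v-K[1,2]]);r=np.hypot(*x);a=r/K[0,0]
    d=c["rotation"]@np.array([*(x/r*np.sin(a)),np.cos(a)]);o=c["origin"];return (o+d*(z-o[2])/d[2])[:2]
def toolshift(g,yaw): return g@[np.cos(yaw),np.sin(yaw)],g@[np.sin(yaw),-np.cos(yaw)]
E
python3 - <<'E'
import pickle
from h import *
c=fix(pickle.load(open("w1.pkl","rb")))
L=[fonz(c,*p,.024) for p in((278,152),(352,152),(288,243),(346,243),(252,36),(373,34),(317,305))]
f=(L[0]+L[1])/2;b=(L[2]+L[3])/2;j=(L[4]+L[5])/2;m=(f+b)/2
print(f,b,m,j,L[6],np.linalg.norm(f-b),np.linalg.norm((L[0]+L[2]-L[1]-L[3])/2),np.linalg.norm(L[4]-L[5]))
for p,q in((f,b),(j,L[6])): w=p-q;print(np.linalg.norm(w),np.arctan2(w[1],w[0]))
print(toolshift(m-[.491,-.3417],-.923))
E
```

```text
[ 0.51728898 -0.37330166] [ 0.47332668 -0.31755047] [ 0.49530783 -0.34542607] [ 0.57101034 -0.44118798] [ 0.43782398 -0.27053207] 0.07099914858041188 0.04940284933253056 0.08667566483037356
0.07099914858041188 -0.9030794962310666
0.21647643300025426 -0.9080977538234798
(np.float64(0.005570698129647568), np.float64(-0.0011867074874521637))
```

```bash
python3 -m inch '[-1,0.0055,-0.001,0.02,-1,-1,0,0,0.02,0,-1,0,0,0.02,0,-1,0,0,0.02,0,-1,0,0,0.015,0,-1,0,0,0.006,0,-1,0,0,0,0,-1,0,0,0,0]'
python3 -m inch '[-0.3,0,0,0,0,-0.3,0,0,0,0,-0.3,0,0,0,0,-0.3,0,0,0,0,-0.3,0,0,0,0,-0.3,0,0,0,0,-0.3,0,0,0,0,-0.3,0,0,0,0]'
```

```text
clock: 3.35
eef_pos: [0.4954, -0.3455, 0.1742]
tool_rot: [-3.141, -0.001, -0.906]
ft_force: [0.6, -0.7, -0.6]
finger_gap: 0.0856
finger_force: 0.0
clock: 4.15
eef_pos: [0.4958, -0.3458, 0.1755]
tool_rot: [-3.141, -0.003, -0.906]
ft_force: [-0.8, -0.7, 7.1]
finger_gap: 0.0557
finger_force: 9.3
```

```bash
python3 -m inch '[-0.26,0,0,-0.002,0,-0.26,0,0,-0.005,0,-0.26,0,0,-0.01,0,-0.26,0,0,-0.02,0,-0.26,0,0,-0.025,0,-0.26,0,0,-0.025,0,-0.26,0,0,-0.02,0,-0.26,0,0,-0.01,0]'
python3 - <<'E'
from plant import bot
from h import *
import pickle
c=bot.capture("wrist");cv2.imwrite("pics/w2.png",c["img"][:,:,::-1]);pickle.dump(c,open("w2.pkl","wb"))
E
```

```text
clock: 4.95
eef_pos: [0.4953, -0.3455, 0.293]
tool_rot: [-3.141, -0.003, -0.906]
ft_force: [0.6, -0.6, -1.1]
finger_gap: 0.0539
finger_force: 6.7
```

View pics/w2.png

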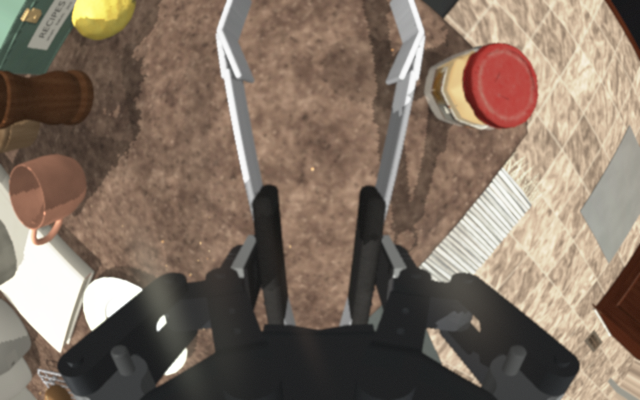

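The tongs are held straight between the pads, with the jaws at about (230,40) and (412,40). Next I carry them towards the rack and turn them.

```bash
python3 -m inch '[-0.26,-0.015,-0.01,-0.01,0,-0.26,-0.031,-0.021,0,0,-0.26,-0.036,-0.025,0,0,-0.26,-0.036,-0.025,0,0,-0.26,-0.036,-0.025,0,0,-0.26,-0.036,-0.025,0,0,-0.26,-0.036,-0.025,0,0,-0.26,-0.022,-0.013,0,0]'
python3 -m inch '[-0.26,0,0,0,-4,-0.26,0,0,0,-8,-0.26,0,0,0,-8.5,-0.26,0,0,0,-8.5,-0.26,0,0,0,-8.5,-0.26,0,0,0,-8.5,-0.26,0,0,0,-8.5,-0.26,0,0,0,-8.5]'
python3 -m inch '[-0.26,0,0,0,-8.5,-0.26,0,0,0,-8.5,-0.26,0,0,0,-8.5,-0.26,0,0,0,-8.5,-0.26,0,0,0,-4.3,-0.26,0,0,0,0,-0.26,0,0,0,0,-0.26,0,0,0,0]'
```

```text
clock: 5.8
eef_pos: [0.4743, -0.042, 0.2999]
tool_rot: [3.141, 0.003, -0.901]
ft_force: [1.9, 0.4, -1.1]
finger_gap: 0.0537
finger_force: 6.7
clock: 6.6
eef_pos: [0.4746, -0.0458, 0.3001]
tool_rot: [-3.141, 0.001, 0.2]
ft_force: [0.6, -0.3, -1.3]
finger_gap: 0.0538
finger_force: 6.7
clock: 7.4
eef_pos: [0.4749, -0.0458, 0.3005]
tool_rot: [-3.141, 0.0, 0.861]
ft_force: [0.3, 1.2, -1.0]
finger_gap: 0.0541
finger_force: 6.7
```

```bash
python3 -m inch '[-0.26,0.015,-0.005,0,0,-0.26,0.03,-0.0105,0,0,-0.26,0.03,-0.0105,0,0,-0.26,0.03,-0.0105,0,0,-0.26,0.03,-0.0105,0,0,-0.26,0.02,-0.005,0,0,-0.26,0,0,0,0,-0.26,0,0,0,0]'
python3 - <<'E'
from plant import bot
from h import *
import pickle
c=bot.capture("wrist");cv2.imwrite("pics/w3.png",c["img"][:,:,::-1]);pickle.dump(c,open("w3.pkl","wb"))
s=bot.capture("side");pickle.dump(s,open("s3.pkl","wb"));cv2.imwrite("pics/s3.png",cv2.resize(s["img"][80:230,220:420,::-1],(800,600),interpolation=2))
E
```

```text
clock: 8.2
eef_pos: [0.536, 0.1058, 0.3004]
tool_rot: [-3.141, 0.001, 0.863]
ft_force: [-0.3, 0.3, -1.0]
finger_gap: 0.0538
finger_force: 6.7
```

View pics/w3.png

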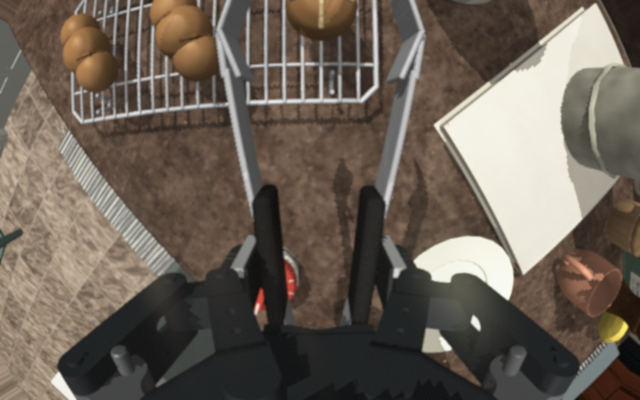

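View pics/s3.png

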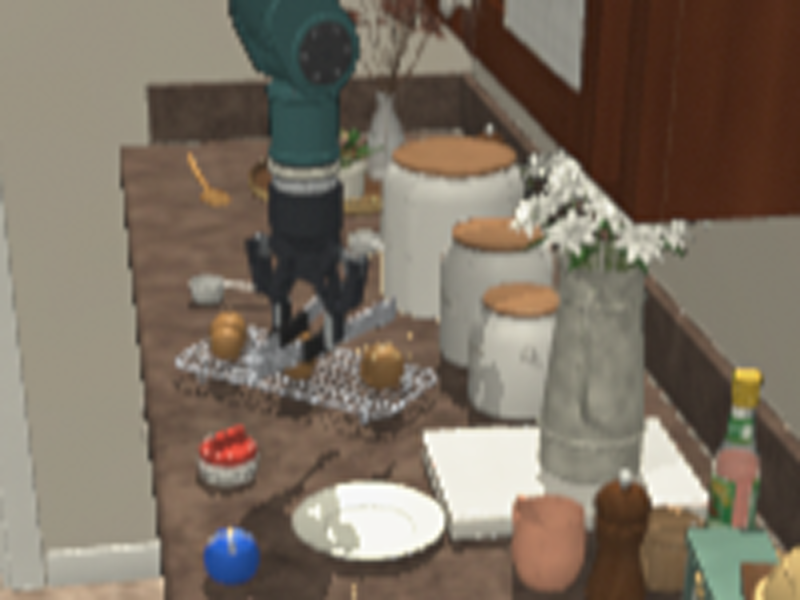

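The wrist view shows the round roll between the jaws, centred at column 321. The rack's near edge is level at row 102, so the yaw is right. In the side crop, the jaw tip is at about (392,303).

```bash
python3 -m inch '[-0.26,0.01,0,0,0,-0.26,0.015,0,0,0,-0.26,0.01,0,0,0,-0.26,0,0,0,0,-0.26,0,0,0,0,-0.26,0,0,0,0,-0.26,0,0,0,0,-0.26,0,0,0,0]'
python3 - <<'E'
from plant import bot
from h import *
import pickle
s=fix(pickle.load(open("s3.pkl","rb")))
for z in(.125,.138,.151): print("tip exp px in crop",(proj(s,(.654,.173,z))-[220,80])*4)
c=fix(bot.capture("wrist"));pickle.dump(c,open("w4.pkl","wb"));cv2.imwrite("pics/w4.png",c["img"][:,:,::-1])
h=cv2.cvtColor(c["img"],cv2.COLOR_RGB2HSV)
m=(h[...,0]<25)&(h[...,1]>110)&(h[...,2]>60);k=np.zeros_like(m);k[:110,245:400]=1
m=cv2.morphologyEx((m&k).astype("uint8"),cv2.MORPH_CLOSE,np.ones((9,9)))
n=max(cv2.findContours(m,0,1)[0],key=cv2.contourArea);print(cv2.boundingRect(n))
p=n[:,0,:];p=p[p[:,1]>2];A=np.c_[2*p,np.ones(len(p))];x=np.linalg.lstsq(A,(p**2).sum(1),rcond=None)[0];print(x[:2],np.sqrt(x[2]+x[:2]@x[:2]))
rows=[(r,np.where(m[r])[0].min(),np.where(m[r])[0].max()) for r in range(0,90,8) if m[r].any()];print(rows)
st=bot.read_state();e,y=st["eef_pos"],st["tool_rot"][2];print(e,y)
q=fonz(c,*x[:2],.047);print("roll",q,"need",toolshift(q-e[:2],y))
E
```

```text
clock: 9.1
eef_pos: [0.5589, 0.1319, 0.3006]
tool_rot: [-3.141, 0.001, 0.862]
ft_force: [-0.3, -0.5, -0.9]
finger_gap: 0.054
finger_force: 6.7
tip exp px in crop [406.23068998 315.16826908]
tip exp px in crop [406.35585999 304.0212856 ]
tip exp px in crop [406.48189851 292.79695774]
(285, 16, 72, 69)
[320.04047782  49.89006054] 34.54414948267838
[(16, np.int64(312), np.int64(326)), (24, np.int64(299), np.int64(341)), (32, np.int64(290), np.int64(351)), (40, np.int64(286), np.int64(353)), (48, np.int64(285), np.int64(354)), (56, np.int64(286), np.int64(354)), (64, np.int64(287), np.int64(353)), (72, np.int64(293), np.int64(349)), (80, np.int64(303), np.int64(339))]
[0.55893892 0.13197716 0.30068485] 0.862036025829394
roll [0.63418244 0.21578794] need (np.float64(0.11260207500848807), np.float64(0.0025707148044304476))
```

View pics/w4.png

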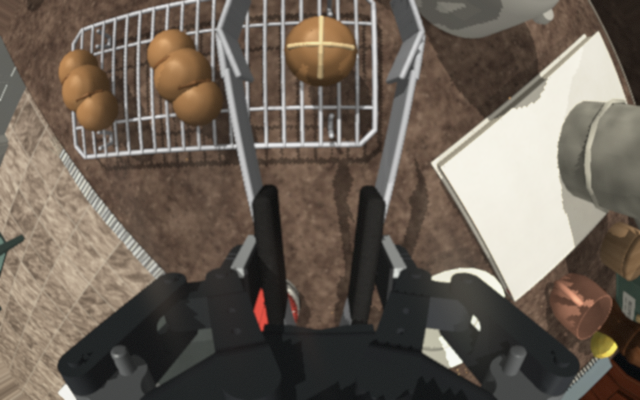

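The roll is a clean circle at (320,50) with radius 34.5 px, which puts it at (0.634,0.216) and agrees with the other views. I now lower the open jaws over it.

```bash
python3 -m inch '[-0.26,0.0075,0.0025,0.005,0,-0.26,0,0,0.015,0,-0.26,0,0,0.02,0,-0.26,0,0,0.02,0,-0.26,0,0,0.015,0,-0.26,0,0,0.009,0,-0.26,0,0,0.005,0,-0.26,0,0,0,0]'
python3 - <<'E'
from plant import bot
from h import *
import pickle
a=bot.capture("wrist")["img"][:260,150:490,::-1];s=bot.capture("side")["img"][130:200,250:350,::-1]
o=np.zeros((560,760,3),"uint8");o[:260,:340]=a;o[280:,:400]=cv2.resize(s,(400,280),interpolation=2)
t=bot.capture("top")["img"][190:290,190:290,::-1];o[:400,360:760]=cv2.resize(t,(400,400),interpolation=2)
cv2.imwrite("pics/m5.png",o)
E
```

```text
clock: 9.95
eef_pos: [0.5659, 0.1364, 0.2111]
tool_rot: [-3.141, 0.001, 0.863]
ft_force: [-0.1, -0.3, -0.1]
finger_gap: 0.0539
finger_force: 6.7
```

View pics/m5.png

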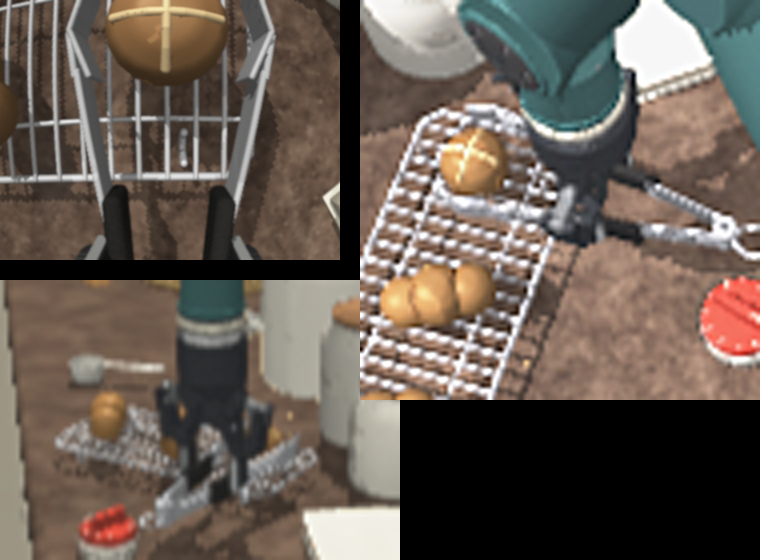

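The roll is centred between the jaws, and in the top crop the jaw tip at (437,190) lies about 21 mm past its centre, as specified. Closing now.

```bash
python3 -m inch '[-0.15,0,0,0,0,-0.05,0,0,0,0,0.05,0,0,0,0,0.2,0,0,0,0,0.3,0,0,0,0,0.3,0,0,0,0,0.3,0,0,0,0,0.3,0,0,0,0]'
```

```text
clock: 10.9
eef_pos: [0.5661, 0.1365, 0.2119]
tool_rot: [3.141, -0.001, 0.862]
ft_force: [0.7, 0.5, 3.5]
finger_gap: 0.041
finger_force: 61.5
```

```bash
python3 -m inch '[0.3,0,0,-0.003,0,0.3,0,0,-0.006,0,0.3,0,0,-0.01,0,0.3,0,0,-0.015,0,0.3,0,0,-0.02,0,0.3,0,0,-0.02,0,0.3,0,0,-0.016,0,0.3,0,0,0,0]'
python3 - <<'E'
from plant import bot
from h import *
import pickle
w=fix(bot.capture("wrist"));pickle.dump(w,open("w6.pkl","wb"));a=w["img"][:260,150:490,::-1];s=bot.capture("side")["img"][130:200,250:350,::-1]
o=np.zeros((560,760,3),"uint8");o[:260,:340]=a;o[280:,:400]=cv2.resize(s,(400,280),interpolation=2)
t=bot.capture("top")["img"][190:290,190:290,::-1];o[:400,360:760]=cv2.resize(t,(400,400),interpolation=2)
cv2.imwrite("pics/m6.png",o)
E
```

```text
clock: 11.7
eef_pos: [0.5668, 0.1366, 0.3049]
tool_rot: [3.138, -0.005, 0.862]
ft_force: [0.8, 0.2, -0.7]
finger_gap: 0.0412
finger_force: 61.1
```

View pics/m6.png

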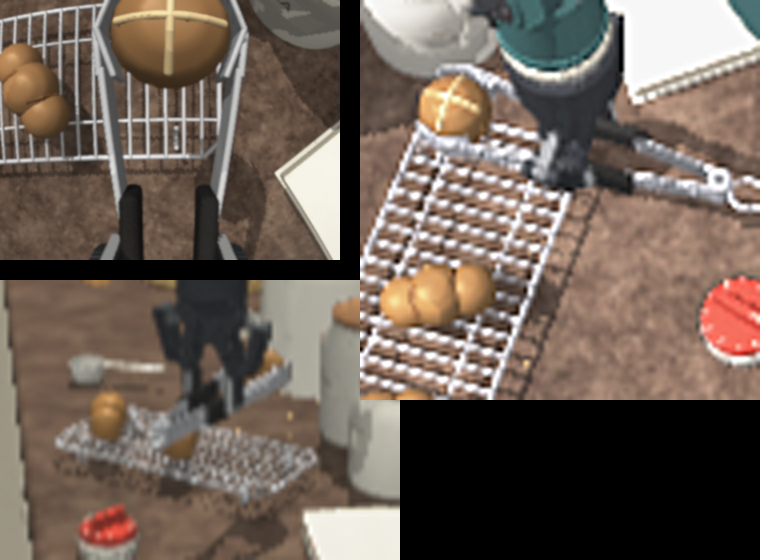

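The roll is lifted clear in both jaws, at (169,25) in the wrist crop, and the long rolls are unmoved. Carrying it to the plate.

```bash
python3 -m inch '[0.3,-0.01,0.003,0,0,0.3,-0.02,0.0103,0,0,0.3,-0.02,0.0103,0,0,0.3,-0.02,0.0103,0,0,0.3,-0.02,0.0103,0,0,0.3,-0.02,0.0103,0,0,0.3,-0.02,0.0103,0,0,0.3,-0.02,0.0103,0,0]'
python3 -m inch '[0.3,-0.02,0.0103,0,0,0.3,-0.02,0.0103,0,0,0.3,-0.02,0.0103,0,0,0.3,-0.02,0.0103,0,0,0.3,-0.02,0.0103,0,0,0.3,-0.013,0.008,0,0,0.3,-0.005,0.003,0,0,0.3,0,0,0,0]'
python3 - <<'E'
from plant import bot
from h import *
t=fix(bot.capture("top"));s=fix(bot.capture("side"))
print("exp roll px top",proj(t,(.566,-.0757,.14)),"side",proj(s,(.566,-.0757,.14)))
o=np.zeros((400,800,3),"uint8");o[:,:400]=cv2.resize(t["img"][160:260,260:360,::-1],(400,400),interpolation=2);o[:,400:]=cv2.resize(s["img"][140:240,260:360,::-1],(400,400),interpolation=2)
cv2.imwrite("pics/m7.png",o)
for c,b in((t,(290,345,170,240)),(s,(290,340,160,215))):
    h=cv2.cvtColor(c["img"],cv2.COLOR_RGB2HSV);m=(h[...,0]<25)&(h[...,1]>120)&(h[...,2]>100)
    k=np.zeros_like(m);k[b[2]:b[3],b[0]:b[1]]=1
    for st,q in cen(m&k):print(st,q,onz(c,*q,.14))
print(bot.read_state()["eef_pos"])
E
```

```text
clock: 12.65
eef_pos: [0.5242, -0.028, 0.3008]
tool_rot: [-3.14, 0.002, 0.862]
ft_force: [1.0, -0.3, -0.7]
finger_gap: 0.0411
finger_force: 61.1
clock: 13.45
eef_pos: [0.4953, -0.1578, 0.3011]
tool_rot: [-3.14, 0.001, 0.86]
ft_force: [-0.2, 0.3, -2.5]
finger_gap: 0.0413
finger_force: 61.1
exp roll px top [315.16875904 198.69079061] side [310.8393845  181.05884934]
[309, 198, 7, 8, 30] [311.3, 200.7] [ 0.5645631  -0.06273701  0.14      ]
[315, 199, 10, 8, 47] [319.1, 202.7] [ 0.5493439 -0.0808078  0.14     ]
[ 0.49594371 -0.15597068  0.30136179]
```

View pics/m7.png

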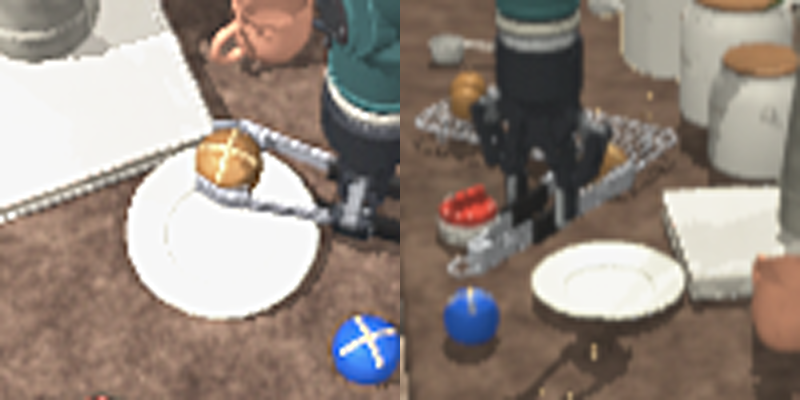

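The roll is held at top pixel (317.5,199) against an expected (315,199). In the side view it is at (313,179) against (311,181), so it is centred over the plate at the right height. Handing in.

```bash
python3 -m inch '[0.3,0,0,0,0,0.3,0,0,0,0,0.3,0,0,0,0,0.3,0,0,0,0,0.3,0,0,0,0,0.3,0,0,0,0,0.3,0,0,0,0,0.3,0,0,0,0]'; python3 -c "
from plant import bot
print(bot.job_done())"
```

```text
clock: 14.35
eef_pos: [0.4961, -0.1567, 0.3017]
tool_rot: [-3.142, 0.0, 0.862]
ft_force: [0.2, -0.8, -1.3]
finger_gap: 0.0411
finger_force: 61.1
the job is handed in; nothing more can be done
None
```

I handed the job in at 14.35 s with the round roll held in the tongs over the middle of the plate, its underside about 10 cm above it; the hand-in gave no verdict, so I can't confirm how it was judged.

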